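# Open the wide spring pot

### The arm

A 7-joint arm with a two-finger parallel gripper is mounted at the origin on the work surface. World frame = base frame: x ahead of the robot, y to its left, z up, the work surface at z = 0. Lengths are in m, angles in rad, forces in N, time in s.
With the tool pointing down it reaches from about 0.4 to 0.85 m from the base axis. Payload 10.4 kg.
Tool frame: the origin (TCP) lies on the centre line of the jaws, within the pads' length; the fingertips stand 11 mm ahead of it and the grasp point (between the pads) lies 8 mm behind it; z points along the fingers, y is the line along which they close (so a half turn about z gives the same grasp; the last joint's range is limited). The gripper opens to 87 mm and grips with 3 to 60 N. Pads are 19 mm wide; open, the fingers measure 117 mm over their backs; the gripper's body (75 mm by 190 mm) begins 51 mm behind the grasp point.
Start: joints at [1.111, 0.332, -0.065, 1.46, 0.022, 1.35, -0.088], TCP at [0.264, -0.566, 0.209] pointing down, gripper open.
Joint ranges: [-2.6, 2.6], [-0.5, 2.12], [-1.47, 1.34], [0.16, 2.42], [-1.27, 4.41], [0.06, 2.06], [-2.6, 2.6]. Speed limits (rad/s): [2.22, 2.22, 2.79, 2.79, 3.14, 3.14, 3.14].

### API

Orientations are given as a unit quaternion [x, y, z, w].
In Python, from bench import r gives the robot as it stands.
- The arm moves only by the shell command python3 -m pendant 'ROWS' [OPENING] [FORCE]. ROWS is JSON, a list of rows, each a list of 4 numbers: the shift along the tool's x, y, z in m, then the turn about the tool's z in rad. A call has 1 to 8 rows; each row shifts and turns the commanded pose from where the row before left it, along the tool's axes as they then stand; what a row does not reach is not made up. A row lasts 1/12 s, in which the tool goes at most 41.7 mm and 7.16 degrees, less where a joint would pass 70% of its speed; a pose out of reach is approached as far as the arm can. A call with a gripper value outside its range is refused whole. OPENING is the opening, from 0 (shut) to 1 (fully open), set as the call begins (- or left out, the last holds). The fingers move at their own pace and stop on an object; FORCE is the grip in N (left out, the last holds). Time passes only in rows, so rows that do not move let the fingers close. It gives the time, the measured TCP pose, the force, the opening and the grip force at its end, in the units of the state.
- r.read_state(): the state, without advancing time (a new reading comes with each control period).
- r.camera(name): name is "scene" or "top" or "wrist"; returns a dict with "img" (420x560x3 uint8, red, green, blue), "camera_matrix" (3x3 intrinsics, pixels), "dist_coeffs" ([k1, k2, p1, p2, k3] as OpenCV has them; the pictures are not rectified), "xyz" and "attitude" of the camera in the world. Camera axes: x right, y down, z forward; pixel columns grow to the right and rows downward; lengths in m; the calibration is good to about 2 mm. A picture is of the moment at which its call begins. There is no depth.
- r.close_job(): hands the job in; it is judged then, once.
Trained networks look in the newest picture that a camera, given by its name, has taken for a name from the list of things; names that differ only in an ending like _2 or _b are one class to them, and where a whole thing is asked for, a point or a joint stands for the part that bears it (a point fixed in the world has none). Each returns a list of dicts, best first, with "score" (0 to 1); they miss things now and then, are a little off and sometimes report something else, mostly with a low value. They report only what shows in the picture. A call takes as long as a camera call. They do not tell look-alikes from the thing itself.
- r.outline_of(thing, camera): "mask" (420x560 bool, what is visible of it) and "bbox" ([centre column, centre row, width, height] in pixels, round what is visible of it).
The state is a dict: "time": time; "joint_positions": joint angles; "joint_vel": joint speeds; "joint_torque": joint torques, N m; "ee_pos": TCP position; "eef_rot": TCP orientation; "ft_force": force on the tool from outside, world axes, zero at the start; "torque": the same for the moment, N m; "width": finger opening in m; "grip_force": force on a finger pad.
Only numpy, scipy, OpenCV 4.12 (cv2) and the standard library are available. Lean on these libraries where they do the work, as an engineer would, in place of code of your own. Each camera call takes 0.05 s, during which the arm holds its last target. There are 200 camera calls.

### The job

Open the wider of the two bayonet-lid pots on the spring maker's bench: turn its lid anticlockwise (seen from above) until the lugs stand in the open slots of the collar, then lift it off and set it down flat, right way up, in the flat tin tray without dropping it. Leave the lid of the narrower pot in place.

Things in the scene. Friction and masses are not known exactly. Their poses are not given: they have to be found in the camera images.
- pot: Wide aluminium pot, fixed to the bench, 130 mm over its collar, rim 85 mm high. Origin: centre of its underside, z up. The collar's two open slots lie on its +x and -x sides; clockwise of each a dark keeper (top 98 mm high) holds the lid's lugs down. The lid lifts out with its lugs within 12 degrees of the slots' middles; stops end the turn 14 degrees past the middle, still in the slot.
- lid: Its loose steel lid, 0.3 kg: disc 88 x 6 mm, lugs on +x and -x (114 mm over them), 8 mm deep plug below. Origin: on the axis, underside of the disc, on the pot's rim; z up. Handle bar along x over the middle: 60 mm long, 16 mm wide (y, to grip), 32 to 56 mm above the origin. Starts with its x 40 to 70 degrees clockwise of the pot's x. Turns easily.
- tray: Flat square brass-coloured tin tray, loose, 0.9 kg, 170 x 170 mm, wall 4 mm thick and 22 mm high, floor 4 mm thick. Origin: centre of its underside; x and y along its sides. With the lid lying flat in it, the lid's origin is 12 mm above the tray's.
- small_lid: Lid of the narrower pot, a bystander: same shape, disc 52 mm across, 78 mm over the lugs, handle bar 44 mm long, 32 to 56 mm above its origin. Origin: on the axis, underside of the disc, 70 mm above the bench. Its pot is 94 mm across the collar.
There are look-alikes about, which are no part of the job. Leave any pink, purple or yellow look-alike of the lid alone.

How it is judged:
By the outcome, as a careful person would: the job done as asked, in the order asked, and still so for the second after the job is handed in, with the robot touching nothing.
It also fails if it takes over 48 s, if anything falls off the work surface, if the arm or the gripper's body presses on something with over 40 N, if the wrist force passes 120 N, or if a joint passes its speed limit or range.

## Working session

There is one attempt and no reset: what is moved stays moved. The work goes in short steps, Python scripts to look and compute and a shell command to move; the robot and the scene stay as the last step left them, time stands still between calls to the robot, and variables do not carry over. Pictures are saved under pics/ and viewed, at most 10 in all, crops included, and the job is handed in when it is done.

```bash
mkdir -p pics
cat > h.py <<'E'
import numpy as np,cv2
from scipy.spatial.transform import Rotation as R
from bench import r
def shot(n,save=None):
    c=r.camera(n)
    if save: cv2.imwrite('pics/'+save,c['img'][...,::-1])
    return c
def rot(c):
    a=np.array(c['attitude'],float)
    return a if a.shape==(3,3) else R.from_quat(a).as_matrix()
def world(c,uv,z):
    p=cv2.undistortPoints(np.array(uv,float).reshape(-1,1,2),np.array(c['camera_matrix'],float),np.array(c['dist_coeffs'],float)).reshape(-1,2)
    d=np.c_[p,np.ones(len(p))]@rot(c).T
    o=np.array(c['xyz'],float)
    return o+d*((z-o[2])/d[:,2])[:,None]
def pix(c,P):
    M=rot(c);o=np.array(c['xyz'],float)
    return cv2.projectPoints(np.array(P,float).reshape(-1,3),cv2.Rodrigues(M.T)[0],-M.T@o,np.array(c['camera_matrix'],float),np.array(c['dist_coeffs'],float))[0].reshape(-1,2)
E
python3 - <<'E'
from h import *
ims=[]
for n in ('top','scene'):
    c=shot(n,n+'0.png');ims.append(c['img']);print(n,c['xyz'],c['attitude'])
    for t in ('pot','lid','tray','small_lid'):
        for o in r.outline_of(t,n): print(t,round(o['score'],2),np.round(o['bbox']))
print(r.read_state()['eef_rot'])
E
```

```text
top [0.35754318 0.06398536 1.10860258] [ 0.70861515 -0.70478097  0.02893393 -0.0176405 ]
pot 0.9 [196. 169.  60.  52.]
lid 0.89 [192. 167.  38.  37.]
lid 0.71 [195. 248.  44.  35.]
lid 0.59 [132. 198.  34.  44.]
lid 0.59 [145. 277.  44.  33.]
tray 0.55 [303. 157.  80.  78.]
small_lid 0.86 [430. 192.  26.  24.]
scene [ 1.20238385 -0.04916736  1.28853368] [ 0.73266819  0.61801534 -0.18708528 -0.21506619]
pot 0.78 [361. 234.  47.  55.]
lid 0.96 [362. 228.  27.  30.]
lid 0.81 [348. 188.  35.  24.]
lid 0.56 [406. 214.  35.  35.]
tray 0.96 [273. 270.  79.  73.]
small_lid 0.67 [157. 240.  20.  24.]
small_lid 0.36 [274. 270.  80.  69.]
[9.76244430e-01 2.16672130e-01 9.94135662e-06 2.72766874e-05]
```

View pics/top0.png

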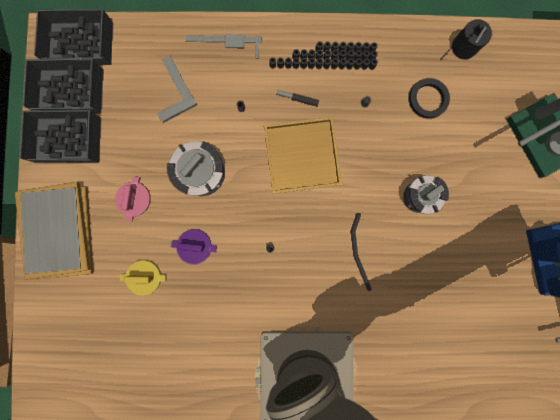

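View pics/scene0.png

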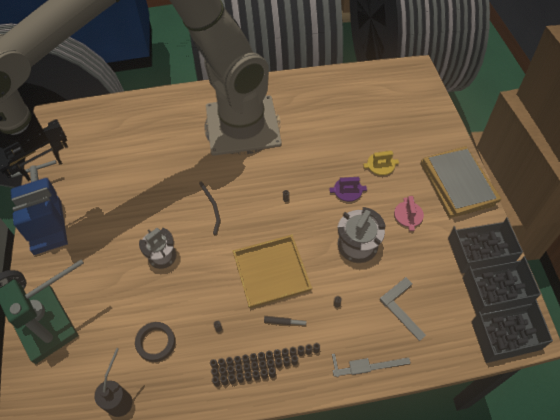

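Candidates in the top picture are the grey lid on the wide pot (195,168), the pink (132,198), purple (195,247) and yellow (143,278) look-alikes, and the narrow pot's lid (427,194). I choose the grey one at (195,168). The tray is at (302,156); the framed grey box at (52,230) is not it. Next is a close crop of the choice.

Run:
```python
from h import *
c=shot('top');im=c['img']
s=shot('scene')
a=cv2.resize(im[130:205,155:235],(480,450),interpolation=cv2.INTER_CUBIC)
cv2.imwrite('pics/crop1.png',a[...,::-1])
for n,cc in (('top',c),('scene',s)):
    for t,z in (('lid',.088),('tray',.02),('pot',.085),('small_lid',.076)):
        os=r.outline_of(t,n)
        for o in os[:1]:
            m=o['mask'].astype(np.uint8);k=max(cv2.findContours(m,0,1)[0],key=cv2.contourArea)
            print(n,t,round(o['score'],2),'bbox c',world(cc,[o['bbox'][:2]],z).round(4)[0])
            if t=='tray':
                b=cv2.boxPoints(cv2.minAreaRect(k)); print(b, world(cc,b,z).round(3).tolist())
```

```text
top lid 0.91 bbox c [0.2585 0.38   0.088 ]
top tray 0.69 bbox c [0.5542 0.0137 0.02  ]
[[262.8679   123.61942 ]
 [333.29037  115.120155]
 [341.8163   185.76358 ]
 [271.39383  194.26285 ]] [[0.637, 0.113, 0.02], [0.66, -0.066, 0.02], [0.48, -0.087, 0.02], [0.457, 0.09, 0.02]]
top pot 0.64 bbox c [0.5062 0.2659 0.085 ]
top small_lid 0.65 bbox c [ 0.4537 -0.2957  0.076 ]
scene lid 0.75 bbox c [0.5185 0.2655 0.088 ]
scene tray 0.79 bbox c [0.5709 0.0171 0.02  ]
[[232.05118 250.31836]
 [295.488   231.81598]
 [312.4896  290.10718]
 [249.05276 308.60956]] [[0.487, -0.088, 0.02], [0.458, 0.098, 0.02], [0.645, 0.111, 0.02], [0.669, -0.064, 0.02]]
scene pot 0.57 bbox c [0.5337 0.2623 0.085 ]
scene small_lid 0.72 bbox c [ 0.4502 -0.2857  0.076 ]
```

View pics/crop1.png

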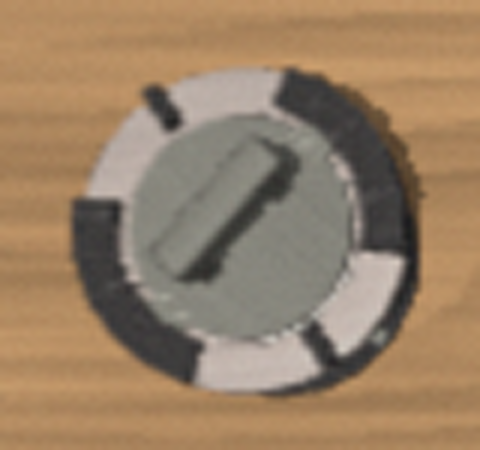

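The crop shows the grey lid at about (242,230). Its handle runs lower-left to upper-right at about 53° from image right. Dark keepers sit upper-right and lower-left. The open slots run from about 73° to the small stops at (162,105) and (320,345), so the slot middle is near 98°. Moving over to the pot.

```bash
python3 -m pendant '[[0.024,-0.027,-0.005,0],[0.024,-0.027,-0.005,0],[0.024,-0.027,-0.005,0],[0.024,-0.027,-0.005,0],[0.024,-0.027,-0.005,0],[0.024,-0.027,-0.005,0],[0.024,-0.027,-0.005,0],[0.024,-0.027,-0.005,0]]' 1
python3 -m pendant '[[0.024,-0.027,-0.005,0],[0.024,-0.027,-0.005,0],[0.024,-0.027,-0.005,0],[0.024,-0.027,-0.005,0],[0.024,-0.027,-0.005,0],[0.024,-0.027,-0.005,0],[0.024,-0.027,-0.005,0],[0.024,-0.027,-0.005,0]]'
python3 -m pendant '[[0.024,-0.027,0,0],[0.024,-0.027,0,0],[0.024,-0.027,0,0],[0.024,-0.027,0,0],[0.024,-0.027,0,0],[0.024,-0.027,0,0],[0.024,-0.027,0,0],[0,0,0,0]]'
python3 -m pendant '[[0,0,0,-0.12],[0,0,0,-0.12],[0,0,0,-0.12],[0,0,0,-0.12],[0,0,0,-0.12],[0,0,0,-0.12],[0,0,0,-0.12],[0,0,0,-0.12]]'
python3 -m pendant '[[0,0,0,-0.12],[0,0,0,-0.12],[0,0,0,-0.12],[0,0,0,-0.12],[0,0,0,-0.12],[0,0,0,-0.12],[0,0,0,-0.12],[0,0,0,-0.12]]'
python3 - <<'E'
from h import *
c=shot('wrist','w1.png');print(c['xyz'],rot(c).round(3));print(r.read_state()['joint_positions'])
E
```

```text
time: 1.67
ee_pos: [0.3472, -0.2877, 0.2498]
eef_rot: [0.976, 0.217, 0.0, 0.0]
ft_force: [0.6, -0.2, 0.6]
width: 0.0872
grip_force: 0.0
time: 2.33
ee_pos: [0.4297, -0.0106, 0.2899]
eef_rot: [0.976, 0.217, 0.0, 0.0]
ft_force: [1.7, -0.6, 0.3]
width: 0.0871
grip_force: 0.0
time: 3.0
ee_pos: [0.501, 0.2368, 0.2884]
eef_rot: [0.975, 0.22, -0.001, -0.002]
ft_force: [0.2, 0.1, 0.6]
width: 0.0866
grip_force: 0.0
time: 3.67
ee_pos: [0.5019, 0.2297, 0.2894]
eef_rot: [0.764, 0.645, 0.0, 0.0]
ft_force: [0.5, -0.1, 0.2]
width: 0.087
grip_force: 0.0
time: 4.33
ee_pos: [0.5019, 0.2297, 0.2894]
eef_rot: [0.38, 0.925, -0.0, 0.0]
ft_force: [-0.5, -0.3, 0.1]
width: 0.087
grip_force: 0.0
[0.44257537 0.28812674 0.46399001] [[ 0.703  0.678  0.214]
 [ 0.711 -0.67  -0.212]
 [-0.     0.301 -0.954]]
[ 0.46901148  0.36114702 -1.23840846  1.48202238  0.34103559  1.53905322
  0.04071132]
```

View pics/w1.png

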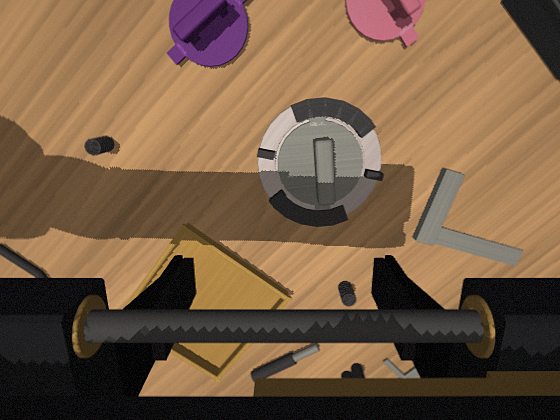

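The wrist view shows the wide pot at (320,162) with its handle at (325,170). Keepers are at top (335,110) and bottom (308,212), stops at (267,154) and (374,174). I'll rectify it to the world planes to read angles.

```bash
cat >> h.py <<'E'
def ortho(c,cx,cy,z,half=.08,n=400):
    g=(np.arange(n)+.5)/n*2*half-half
    Y,X=np.meshgrid(-g,-g) # rows: x decreasing; cols: y decreasing
    P=np.c_[(cx+X).ravel(),(cy+Y).ravel(),np.full(n*n,z)]
    m=pix(c,P).astype(np.float32).reshape(n,n,2)
    o=cv2.remap(c['img'],m[...,0],m[...,1],cv2.INTER_CUBIC)
    for k in range(0,n,50): o[k,::4]=o[::4,k]=[0,255,0]
    return o
E
python3 - <<'E'
from h import *
c=shot('wrist')
cv2.imwrite('pics/o1.png',np.hstack([ortho(c,.51,.265,.098),ortho(c,.51,.265,.141)])[...,::-1])
for o in r.outline_of('lid','wrist'): print(o['score'],o['bbox'])
E
```

```text
0.93 [388.2, 22.9, 82.3, 45.9]
0.89 [319.6, 162.3, 84.2, 92.6]
0.71 [210.9, 32.6, 76.0, 65.1]
```

View pics/o1.png

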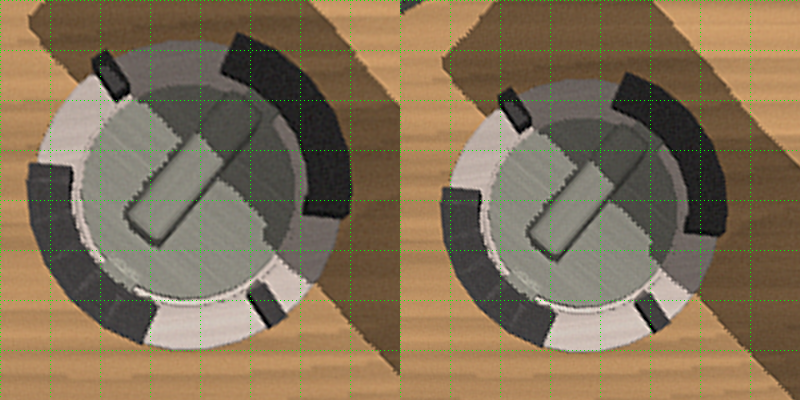

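Rectified, the pot's centre is (0.514, 0.269) and its x yaw is about +7°. The handle's yaw is −41° (right half, centre (588,188)). Approaching and gripping.

```bash
python3 -m pendant '[[0,0,0,-0.068],[0.008,0.019,0.01,0],[0.0085,0.019,0.02,0],[0,0,0.03,0],[0,0,0.03,0],[0,0,0.03,0],[0,0,0,0],[0,0,0,0]]'
python3 -m pendant '[[0,0,0.025,0],[0,0,0.018,0],[0,0,0.006,0],[0,0,0,0]]'
python3 -m pendant '[[0,0,0,0],[0,0,0,0],[0,0,0,0],[0,0,0,0],[0,0,0,0],[0,0,0,0],[0,0,0,0],[0,0,0,0]]' 0 30
```

```text
time: 5.15
ee_pos: [0.514, 0.2689, 0.1691]
eef_rot: [0.352, 0.936, -0.001, -0.001]
ft_force: [0.6, 0.2, 0.5]
width: 0.0873
grip_force: 0.0
time: 5.48
ee_pos: [0.5147, 0.2693, 0.121]
eef_rot: [0.352, 0.936, -0.0, 0.0]
ft_force: [-0.4, -0.1, -0.1]
width: 0.0869
grip_force: 0.0
time: 6.15
ee_pos: [0.5144, 0.2693, 0.1204]
eef_rot: [0.351, 0.936, -0.0, 0.0]
ft_force: [0.3, -0.4, 0.3]
width: 0.042
grip_force: 0.0
```

```bash
python3 -m pendant '[[0,0,0,0],[0,0,0,0],[0,0,0,0],[0,0,0,0],[0,0,0,0],[0,0,0,0],[0,0,0,0],[0,0,0,0]]' 0 30
python3 -m pendant '[[0,0,0,-0.1],[0,0,0,-0.1],[0,0,0,-0.1],[0,0,0,-0.1],[0,0,0,0],[0,0,0,0]]'
```

```text
time: 6.82
ee_pos: [0.5144, 0.2694, 0.1203]
eef_rot: [0.351, 0.936, 0.0, 0.0]
ft_force: [0.1, 0.8, -1.4]
width: 0.0155
grip_force: 29.9
time: 7.32
ee_pos: [0.5144, 0.2694, 0.1204]
eef_rot: [0.159, 0.987, 0.0, -0.0]
ft_force: [0.4, -0.3, 0.8]
width: 0.0154
grip_force: 29.9
```

```bash
python3 -m pendant '[[0,0,0,-0.1],[0,0,0,-0.1],[0,0,0,-0.1],[0,0,0,-0.1],[0,0,0,-0.04],[0,0,0,0],[0,0,0,0]]'
python3 - <<'E'
from h import *
s=r.read_state();print(s['torque'],s['joint_positions'])
c=shot('wrist')
t=shot('top')
cv2.imwrite('pics/w2.png',np.hstack([ortho(c,.514,.269,.094),ortho(t,.514,.269,.094)])[...,::-1])
E
```

```text
time: 7.9
ee_pos: [0.5145, 0.2693, 0.1203]
eef_rot: [-0.06, 0.998, -0.0, 0.0]
ft_force: [1.0, -0.9, -0.1]
width: 0.0159
grip_force: 29.9
[ 0.07152271 -0.17386816  0.05118137] [ 0.37882061  0.65939802 -1.28653264  1.64728156  0.64929854  1.33705967
  0.67810765]
```

View pics/w2.png

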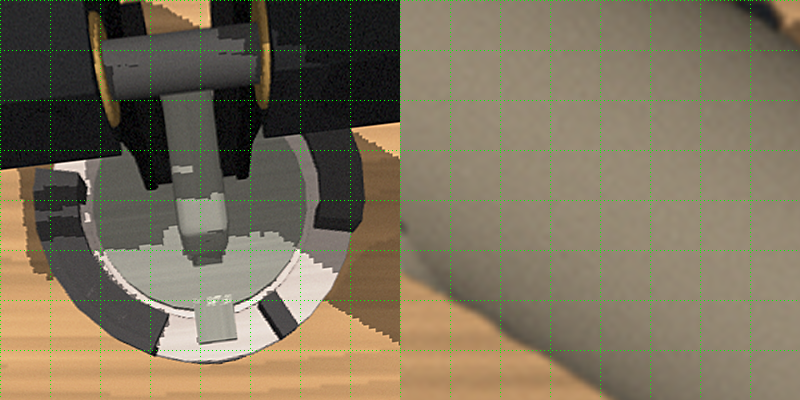

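The view shows the lug at (217,320), standing in the open slot between the keeper end (160,335) and the stop (277,315). Lifting.

```bash
python3 -m pendant '[[0,0,-0.004,0],[0,0,-0.006,0],[0,0,-0.008,0],[0,0,-0.01,0],[0,0,0,0],[0,0,0,0]]'
python3 -c "from h import *;print(r.read_state()['joint_positions'])"
```

```text
time: 8.5
ee_pos: [0.5148, 0.2696, 0.1492]
eef_rot: [-0.061, 0.998, 0.0, 0.001]
ft_force: [-0.6, 0.2, -3.7]
width: 0.0155
grip_force: 29.9
[ 0.39166388  0.63454144 -1.31219421  1.61525982  0.62382366  1.38138049
  0.69804019]
```

```bash
python3 -m pendant '[[0,0,-0.02,0],[0,0,-0.025,0],[0,0,-0.02,0],[0,0,0,0]]'
python3 -m pendant '[[-0.001,-0.02,0,0],[-0.002,-0.03,0,0],[-0.002,-0.03,0,0],[-0.002,-0.03,0,0],[-0.002,-0.03,0,0],[-0.002,-0.03,0,0],[-0.002,-0.03,0,0],[-0.001,-0.03,0,0]]'
python3 -m pendant '[[-0.001,-0.02,0,0],[0,-0.01,0,0],[0,0,0,0],[0,0,0,0],[0,0,0,0]]'
python3 - <<'E'
from h import *
print(r.read_state()['joint_positions'])
c=shot('wrist','w3.png');t=shot('top');s=shot('scene')
for n,cc in (('wrist',c),('top',t),('scene',s)):
    for o in r.outline_of('tray',n)[:1]: print(n,o['score'],o['bbox'],world(cc,[o['bbox'][:2]],.02))
E
```

```text
time: 8.83
ee_pos: [0.5152, 0.2707, 0.2168]
eef_rot: [-0.062, 0.998, 0.001, 0.002]
ft_force: [0.4, 0.6, -3.1]
width: 0.0155
grip_force: 29.9
time: 9.5
ee_pos: [0.5564, 0.041, 0.2123]
eef_rot: [-0.061, 0.998, -0.0, -0.0]
ft_force: [0.3, -0.1, -3.9]
width: 0.0153
grip_force: 29.9
time: 9.92
ee_pos: [0.5608, 0.0151, 0.2132]
eef_rot: [-0.063, 0.998, 0.0, -0.0]
ft_force: [0.2, 1.2, -3.7]
width: 0.0155
grip_force: 29.9
[ 0.92481791  0.55578291 -1.39788476  1.58110668  0.54910281  1.47091622
  1.19243464]
wrist 0.85 [278.6, 175.7, 184.8, 172.8] [[0.55359615 0.00945843 0.02      ]]
top 0.74 [304.9, 159.9, 73.9, 75.7] [[0.54458076 0.00609126 0.02      ]]
scene 0.56 [274.3, 270.2, 78.8, 68.4] [[0.56853201 0.01940136 0.02      ]]
```

View pics/w3.png

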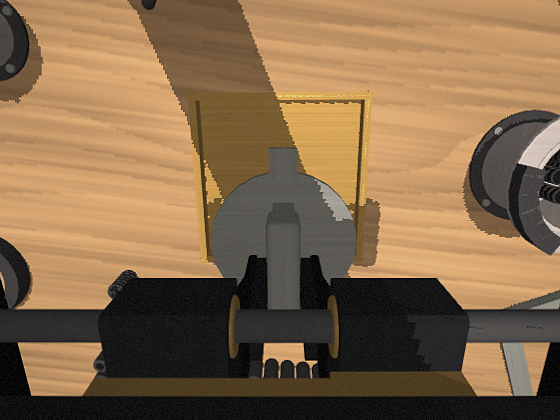

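The lid hangs level over the tray, nearly aligned with it. The tray's near corners are at (193,96) and (370,93). I'll use them to check its centre.

Run:
```python
from h import *
c=shot('wrist')
a,b=world(c,[[193,96],[370,93]],.022)
print(a,b,np.linalg.norm(a-b)); u=(a-b)/np.linalg.norm(a-b)
n=np.array([-u[1],u[0],0]);m=(a+b)/2
n*=np.sign(n[0]); print('centre',m+n*.085)
```

```text
[ 0.48723649 -0.08201903  0.022     ] [0.46377678 0.08464447 0.022     ] 0.16830650576807615
centre [0.55967687 0.0131606  0.022     ]
```

Centre confirmed at (0.560, 0.013). Lowering.

```bash
python3 -m pendant '[[0,0,0.02,0],[0,0,0.03,0],[0,0,0.03,0],[0,0,0.03,0],[0,0,0.02,0],[0,0,0.01,0],[0,0,0.005,0],[0,0,0,0]]'
python3 -m pendant '[[0,0,0.005,0],[0,0,0.004,0],[0,0,0.003,0],[0,0,0,0],[0,0,0,0]]'
```

```text
time: 10.93
ee_pos: [0.5612, 0.0133, 0.0682]
eef_rot: [-0.062, 0.998, 0.0, -0.0]
ft_force: [0.1, 0.2, -2.0]
width: 0.0156
grip_force: 29.9
time: 11.35
ee_pos: [0.5614, 0.0132, 0.0566]
eef_rot: [-0.062, 0.998, -0.0, 0.0]
ft_force: [-0.2, 0.6, -3.4]
width: 0.0154
grip_force: 29.9
```

```bash
python3 -m pendant '[[0,0,0.003,0],[0,0,0.002,0],[0,0,0.002,0],[0,0,0,0],[0,0,0,0]]'
python3 -m pendant '[[0,0,0.001,0],[0,0,0.001,0],[0,0,0,0],[0,0,0,0]]'
```

```text
time: 11.77
ee_pos: [0.5612, 0.0132, 0.0492]
eef_rot: [-0.062, 0.998, 0.0, -0.0]
ft_force: [-0.4, -0.1, -3.5]
width: 0.0152
grip_force: 29.9
time: 12.1
ee_pos: [0.5613, 0.0132, 0.0474]
eef_rot: [-0.062, 0.998, -0.0, 0.0]
ft_force: [0.1, 0.7, -3.4]
width: 0.015
grip_force: 29.9
```

```bash
python3 -m pendant '[[0,0,0.0007,0],[0,0,0,0],[0,0,0,0]]'
python3 -m pendant '[[0,0,0.0007,0],[0,0,0,0],[0,0,0,0]]'
```

```text
time: 12.35
ee_pos: [0.5613, 0.0132, 0.0473]
eef_rot: [-0.062, 0.998, -0.0, 0.0]
ft_force: [-3.1, -0.6, 5.1]
width: 0.0156
grip_force: 29.9
time: 12.6
ee_pos: [0.5613, 0.0132, 0.0472]
eef_rot: [-0.062, 0.998, -0.0, 0.0]
ft_force: [-7.9, -3.5, 12.9]
width: 0.0155
grip_force: 29.9
```

```bash
python3 -m pendant '[[0,0,-0.0008,0],[0,0,0,0]]'
python3 -m pendant '[[0,0,0,0],[0,0,0,0],[0,0,0,0],[0,0,0,0],[0,0,0,0],[0,0,0,0],[0,0,0,0],[0,0,0,0]]' 0.7
python3 -m pendant '[[0,0,-0.005,0],[0,0,-0.015,0],[0,0,-0.03,0],[0,0,-0.04,0],[0,0,-0.04,0],[0,0,-0.04,0],[0,0,0,0],[0,0,0,0]]'
python3 - <<'E'
from h import *
shot('wrist','w4.png')
E
```

```text
time: 12.77
ee_pos: [0.5615, 0.0132, 0.0473]
eef_rot: [-0.062, 0.998, -0.0, 0.0]
ft_force: [-2.0, -0.9, 5.7]
width: 0.0156
grip_force: 29.9
time: 13.43
ee_pos: [0.5613, 0.0132, 0.0467]
eef_rot: [-0.062, 0.998, -0.0, 0.0]
ft_force: [-0.2, -0.7, 0.9]
width: 0.0583
grip_force: 0.0
time: 14.1
ee_pos: [0.5623, 0.0139, 0.2201]
eef_rot: [-0.062, 0.998, -0.0, 0.002]
ft_force: [0.2, 0.4, -0.9]
width: 0.0607
grip_force: 0.0
```

View pics/w4.png

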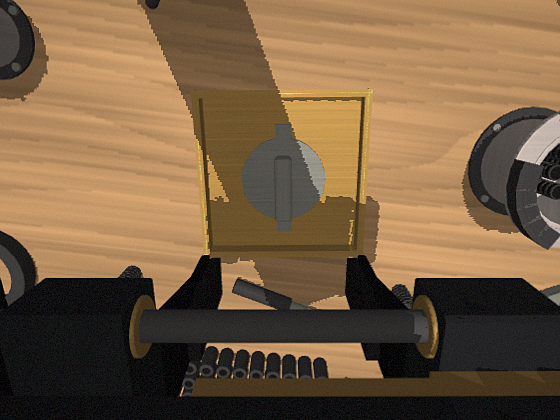

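The lid lies flat and upright in the middle of the tray (centre near (284,178)), with the gripper clear of it. Handing in.

```bash
python3 -c "from bench import r;print(r.close_job())"
```

```text
the job is handed in; nothing more can be done
None
```

I turned the wide pot's lid to its open slots, lifted it off and set it flat and right way up in the tin tray, left the narrow pot's lid untouched, and handed the job in at about 14 s; no verdict came back.

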